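Clamp the stand post to its bracket with a U-bolt

TASK

Pull up the spring pin's handle and turn it anticlockwise into its rest notch so that it stays out by itself, then slide the unlocked two-hole bracket carriage fully against its end stop so that its holes stand behind the post. Then slide the square U-bolt flat along the deck, without lifting it off the deck, so that its two legs pass either side of the post and through both bracket holes, until its closed end is up against the post. Leave the pin parked and the carriage home, and do not disturb the things lying about.

Things in the scene. Friction and masses are not known exactly. Their poses are not given: they have to be found in the camera images.
- jig: fixed steel jig, about 330 x 230 mm. Origin on the table under the post's axis, z up. Its x is the direction in which the U-bolt is to be pushed; y is to the left of that. Its deck is a flat plate, top 30 mm above the table, x = -190 to +22, y = -95 to +95 mm. Beyond it are the carriage and a low bridge (top 44 mm above the table, x = 76 to 140, y = -15 to 35 mm) with the spring pin
- post_foot (a point): foot of the upright steel post, on its axis at deck height (30 mm above the table); axes as the jig's. The post is 32 mm in diameter and 56 mm tall above the deck
- pin_lift (a joint): lift of the spring pin in m: 0 = down (its shank blocks the carriage), at most 0.028. A spring pushes it down with 6 N at 0 and 12 N at 0.028. Its cross bar must be lifted above 0.020 to turn clear of the collar; at rest in the notch it reads 0.017
- pin_turn (a joint): turn of the spring pin in rad, anticlockwise seen from above; about 0 in its home slot, 1.05 (60 degrees) in the rest notch, end at 1.25. It turns only when lifted; lowered within 0.12 rad of the notch it drops in and stays
- pin_handle (a point): centre of the pin's steel paddle handle, a bar 60 mm long (along its own x), 11 mm thick (y) and 26 mm tall, upright over a collar whose top is 73 mm above the table; it is 98 mm above the table when down and moves with the pin. At jig x = 95, y = 10 mm
- carriage_body (a joint): travel of the bracket carriage in m along the jig's -y: starts at 0 to 0.008, held by the pin at 0.010 while that is down; 0.070 = home against the end stop, with the holes in line with the post. Friction 3 N; it stays where it is left
- holes_mid (a point): mid-point between the mouths of the two holes, on the bracket plate's face towards the post (jig x = 22 mm; 36 mm above the table); axes as the jig's. The upright aluminium plate is 10 mm thick, 90 mm wide (y), its top 80 mm above the table; the through holes are 17 mm in diameter, 28 mm either side of this point along y
- carriage_end (a point): on the plate's +y end face, where it can be pushed towards -y: 22 mm below the plate's top, 58 mm above the table, in the middle of the 10 mm thickness. Below it the carriage's foot, top 22 mm above the table, reaches no further out than this face
- ubolt_mid (a point): centre of the loose square U-bolt of 12 mm round steel, 250 g, lying flat on the deck (this point 6 mm above the deck). x points from the closed end to the leg tips, z is up. Overall 97 mm long, 68 mm wide outside, 44 mm wide between the legs, leg axes at y = +-28 mm, leg ends rounded; length from -48.5 to +48.5 mm in x
- ubolt_back (a point): middle of the U-bolt's straight closed end, on the bar's axis: 42.5 mm behind the centre. When fully home it is 22 mm from the post's axis
- ubolt_tips (a point): mid-point between the centres of the two rounded leg ends, 42.5 mm ahead of the centre (the ends reach 6 mm further)
- socket: upright steel socket, 26 mm diameter, 36 mm tall, standing on the deck; origin at the centre of its underside (bystander, leave alone)
- tape_a: roll of masking tape, 96 mm diameter, 30 mm tall; origin at the centre of its underside (bystander, leave alone)
- tape_b: roll of masking tape, 110 mm diameter, 24 mm tall; origin at the centre of its underside (bystander, leave alone)
- sanding_block: black rubber sanding block, 120 x 60 x 35 mm; origin at the centre of its underside (bystander, leave alone)
- wrench: steel wrench lying flat, 200 mm long (bystander, leave alone)
- thinner_can: bare metal can, 90 mm diameter, 130 mm tall; origin at the centre of its underside (bystander, leave alone)
- paint_jar: white jar with black cap, 72 mm diameter, 90 mm tall; origin at the centre of its underside (bystander, leave alone)
- ubolt: the same U-bolt; this origin is under its centre, on the deck

How it is judged (in metres and radians):
On the way, in this order (a step that is already met when the one before it is completed fails the run):
1. the spring pin is out and turned, resting in its notch with nobody holding it (value of joint pin_lift between 0.0145 and 0.0205 m and value of joint pin_turn between 0.85 and 1.24 rad and contact force between the fingers and jig below 0.2 N), for 0.2 s.
2. the carriage is home against its end stop (value of joint carriage_body above 0.066 m and value of joint pin_lift between 0.0145 and 0.0205 m and value of joint pin_turn between 0.85 and 1.24 rad), for 0.2 s.
3. both legs are past the post's sides and have entered the two holes (value of joint carriage_body above 0.066 m and y of ubolt_back in the frame of holes_mid between -0.007 and 0.007 m and y of ubolt_tips in the frame of holes_mid between -0.006 and 0.006 m and z of ubolt_tips in the frame of holes_mid between -0.007 and 0.007 m and angle between the x axis of jig and the x axis of ubolt_mid, either way round below 0.12 rad and x of ubolt_tips in the frame of holes_mid above 0.003 m), for 0.1 s.
At the end, for the whole second after the job is handed in: Pin in its notch (lift 14.5-20.5 mm, turn 0.85-1.24 rad); carriage within 4 mm of its stop; U-bolt at rest, straight within 0.12 rad, tips 30 mm past the plate's near face and within 6 mm sideways (7 mm in height) of the hole centres, closed end within 6 mm of touching the post (all of step 2 and y of ubolt_back in the frame of holes_mid between -0.007 and 0.007 m and y of ubolt_tips in the frame of holes_mid between -0.006 and 0.006 m and z of ubolt_tips in the frame of holes_mid between -0.007 and 0.007 m and angle between the x axis of jig and the x axis of ubolt_mid, either way round below 0.12 rad and x of ubolt_back in the frame of jig between -0.028 and -0.015 m and x of ubolt_tips in the frame of holes_mid above 0.03 m and linear speed of ubolt below 0.02 m/s).
It fails at once if the U-bolt is lifted more than 15 mm off the deck (z of ubolt_mid in the frame of post_foot above 0.021 m).
It fails at once if the U-bolt falls off the deck (z of ubolt_mid in the frame of post_foot below -0.01 m).
It fails at once if a bystander is moved more than 30 mm (distance of any of socket, tape_a, tape_b, sanding_block, wrench, thinner_can, paint_jar from where it was at the start of the episode above 0.03 m).
It also fails if it takes over 64 s, if anything falls off the work surface, if the arm or the gripper's body presses on something with over 40 N, if the wrist force passes 120 N, or if a joint passes its speed limit or range.

ROBOT

A 6-joint arm with a two-finger parallel gripper is mounted at the origin on the work surface. World frame = base frame: x ahead of the robot, y to its left, z up, the work surface at z = 0. Lengths are in m, angles in degrees, forces in N, time in s.
With the tool pointing down it reaches from about 0.35 to 0.875 m from the base axis. Payload 4.2 kg.
Tool frame: the origin (TCP) lies at the very end of the fingers, on their centre line; the grasp point (between the pads) lies 19 mm behind it; z points along the fingers, y is the line along which they close (so a half turn about z gives the same grasp; the last joint's range is limited). The gripper opens to 87 mm and grips with 3 to 60 N. Pads are 19 mm wide; open, the fingers measure 117 mm over their backs; the gripper's body (75 mm by 190 mm) begins 51 mm behind the grasp point.
Start: joints at [89.53, 22.042, 0.453, 0, -68.411, -14.817], TCP at [0.165, 0.603, 0.223] pointing down, gripper open.
Joint ranges: [-179.83, 179.83], [-69.29, 118.12], [-61.27, 80.66], [-181.25, 117.63], [-171.15, -9.14], [-177.46, 177.46]. Speed limits (degrees/s): [159.86, 159.86, 180, 180, 180, 180].

INTERFACE

Orientations are given as a 3x3 rotation matrix whose columns are the frame's x, y, z axes.
In Python, from station import sense, cams, r gives the robot as it stands. The module is installed in compiled form; this text tells all that it offers.
- The arm moves only by the tool step_arm, never from a script. Its argument "targets" is text: rows parted by semicolons, each of 4 numbers parted by spaces: the shift along the tool's x, y, z in cm, then the turn about the tool's z in degrees. In form: x y z turn; .... A call has 1 to 12 rows; each row shifts and turns the commanded pose from where the row before left it, along the tool's axes as they then stand; what a row does not reach is not made up. A row lasts 1/12 s, in which the tool goes at most 41.7 mm and 7.16 degrees, less where a joint would pass 70% of its speed; a pose out of reach is approached as far as the arm can. A call with a gripper value outside its range is refused whole. "claw" is the finger opening in cm, from 0 to 8.7, set as the call begins (left out, the last holds). The fingers move at their own pace and stop on an object; the grip force is fixed at half the most. Time passes only in rows, so rows that do not move let the fingers close. It gives the time, the measured TCP pose, the force, the opening and the grip force at its end, in the units of the state.
- sense(): the state, without advancing time (a new reading comes with each control period).
- cams.capture(name): name is "scene" or "top" or "wrist"; returns a dict with "frame" (480x640x3 uint8, blue, green, red), "vertical_fov" (degrees; the focal length in pixels is half the picture's height over the tangent of half this angle, whatever the lens; pixels are square), "cx", "cy" (the principal point, pixels), "eye" and "rotation" of the camera in the world; the wrist camera has in their place "tool_from_camera" (4x4, takes a point from camera to tool coordinates, whose origin is the TCP and whose axes are the flange's). Camera axes: x right, y down, z forward; pixel columns grow to the right and rows downward; lengths in m; the calibration is good to about 2 mm. A picture is of the moment at which its call begins: read the wrist's pose just before it. There is no depth.
- r.finish_job(): hands the job in; it is judged then, once.
The state is a dict: "time_s": time; "joints": joint angles; "joint_velocities": joint speeds; "effort": joint torques, N m; "tcp_pos": TCP position; "ee_rot": TCP orientation; "wrist_force": force on the tool from outside, world axes, zero at the start; "moment": the same for the moment, N m; "gripper_width": opening from 0.0 (shut) to 1.0 (fully open); "gripper_force": force on a finger pad.
Only numpy, scipy, OpenCV 4.12 (cv2) and the standard library are available. Lean on these libraries where they do the work, as an engineer would, in place of code of your own. Each camera call takes 0.05 s, during which the arm holds its last target. There are 200 camera calls.

## Working session

There is one attempt and no reset: what is moved stays moved. The work goes in short steps, Python scripts to look and compute and a tool call to move; the robot and the scene stay as the last step left them, time stands still between calls to the robot, and variables do not carry over. Pictures are saved under pics/ and viewed, at most 13 in all, crops included, and the job is handed in when it is done.

Besides the shell and the picture viewer there is one more tool, called after "Emit:" by a JSON object that holds its "op" and its "data", one argument or row to a line. step_arm: Moves the arm, as the interface text tells. Its arguments: {"type":"object","properties":{"targets":{"type":"string"},"claw":{"type":"number"}},"required":["targets"]}

```bash
mkdir -p pics
cat > h.py <<'E'
import numpy as np, cv2
from station import sense, cams, r
def cap(n):
    s=sense(); c=cams.capture(n)
    f=240/np.tan(np.radians(c["vertical_fov"])/2)
    if n=="wrist":
        R=np.array(s["ee_rot"]);T=np.array(c["tool_from_camera"])
        c["rotation"]=R@T[:3,:3]; c["eye"]=np.array(s["tcp_pos"])+R@T[:3,3]
    c["f"]=f; c["R"]=np.array(c["rotation"]); c["eye"]=np.array(c["eye"]); return c
def ray(c,u,v):
    d=c["R"]@np.array([(u-c["cx"])/c["f"],(v-c["cy"])/c["f"],1]); return d
def plane(c,u,v,z):
    d=ray(c,u,v); return c["eye"]+d*(z-c["eye"][2])/d[2]
def proj(c,p):
    q=c["R"].T@(np.array(p)-c["eye"]); return c["f"]*q[:2]/q[2]+[c["cx"],c["cy"]]
E
python3 - <<'E'
from h import *
for n in ("top","scene"):
    c=cap(n); cv2.imwrite(f"pics/{n}0.png",c["frame"]); print(n,c["eye"],c["R"].round(3).tolist(),c["f"],c["cx"],c["cy"])
s=sense();print(s["time_s"],s["tcp_pos"],np.round(s["ee_rot"],3).tolist(),s["gripper_width"])
E
```

```text
top [ 0.31048743 -0.02970361  1.33369541] [[0.027, -0.981, 0.194], [-0.999, -0.022, 0.024], [-0.019, -0.195, -0.981]] 490.1492947731659 316.404922730565 232.34693129152492
scene [ 1.40665016 -0.47691317  0.74821446] [[0.467, 0.497, -0.731], [0.884, -0.262, 0.387], [0.0, -0.827, -0.562]] 521.7957491128235 323.53372835130267 242.29352910508047
0.1 [0.16459362 0.60238279 0.22158895] [[0.965, -0.264, -0.0], [-0.264, -0.965, -0.002], [0.0, 0.002, -1.0]] 1.0027026727049717
```

View pics/top0.png

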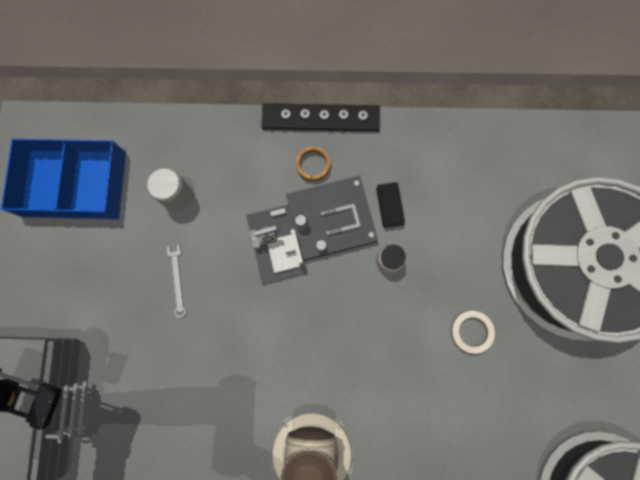

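View pics/scene0.png

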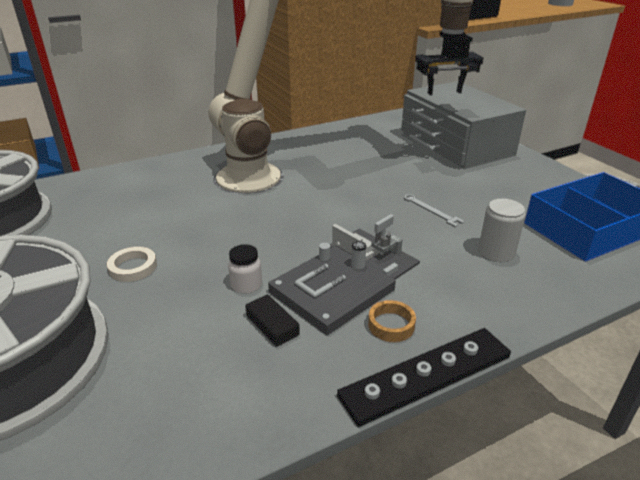

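The top view shows the jig around (310,230), with the post at (301,221), socket at (321,245), U-bolt at (342,218), carriage at (285,252) and pin at (263,238). Next I'll zoom in on both views.

Run:
```python
import cv2,numpy as np
a=cv2.imread("pics/top0.png")[170:290,240:390]; b=cv2.imread("pics/scene0.png")[205:335,260:430]
a=cv2.resize(a,(600,480),interpolation=cv2.INTER_CUBIC)[:, :]
cv2.imwrite("pics/z.png",a); cv2.imwrite("pics/z2.png",cv2.resize(b,(680,520),interpolation=cv2.INTER_CUBIC))
```

```text
(no output)
```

View pics/z.png

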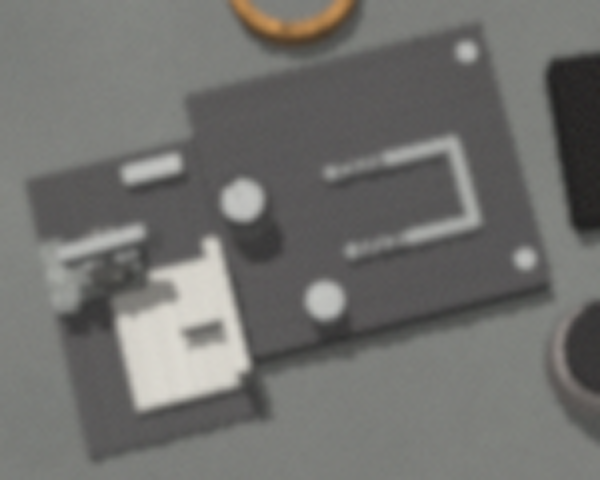

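View pics/z2.png

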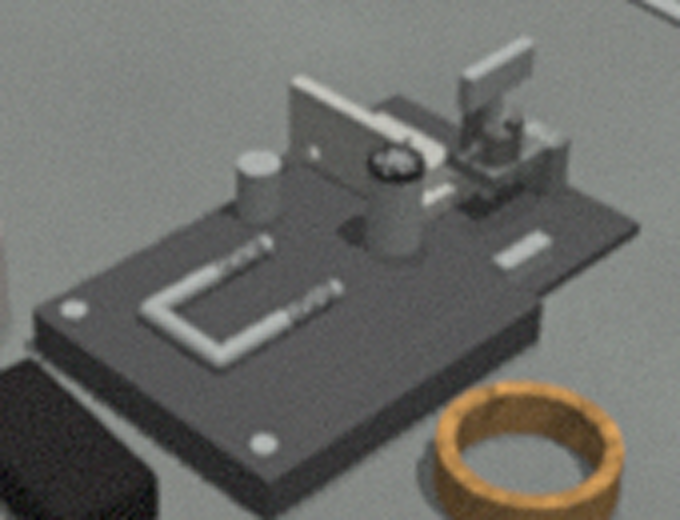

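The enlarged top view shows the deck corners at crop pixels (480,25), (550,285), (188,98) and (252,357). It also shows the post top at (243,200), the handle ends at (60,250) and (145,233), the U-bolt closed end from (455,143) to (473,222), and the socket at (325,300). I'll fit the jig pose to these.

```bash
cat >> h.py <<'E'
def jigpose(P,J):  # 2D rigid fit world<-jig
    P=np.array(P);J=np.array(J);p=P.mean(0);j=J.mean(0)
    A=(J-j).T@(P-p); th=np.arctan2(A[0,1]-A[1,0],A[0,0]+A[1,1])
    R=np.array([[np.cos(th),-np.sin(th)],[np.sin(th),np.cos(th)]]); return th,R,p-R@j
E
python3 - <<'E'
from h import *
c=cap("top"); g=lambda u,v,z: plane(c,240+(u+.5)/4-.5,170+(v+.5)/4-.5,z)[:2]
P=[g(480,25,.03),g(550,285,.03),g(188,98,.03),g(252,357,.03),g(243,200,.086)]
J=[[-.19,-.095],[-.19,.095],[.022,-.095],[.022,.095],[0,0]]
th,R,t=jigpose(P,J); print(np.degrees(th),t,((np.array(P)-t)@R*1000).round(1).tolist())
for n,u,v,z in [("hA",60,250,.111),("hB",145,233,.111),("ub1",455,143,.036),("ub2",473,222,.036),("tip1",330,173,.036),("tip2",352,250,.036),("sock",325,300,.066),("plateA",212,240,.08),("plateB",243,378,.08),("stop",152,168,.03)]:
    p=g(u,v,z); print(n,p.round(4),((p-t)@R*1000).round(1))
E
```

```text
105.35046992507945 [0.59005308 0.04274821] [[-188.3, -94.2], [-187.2, 94.1], [20.0, -92.7], [19.3, 93.1], [0.2, -0.4]]
hA [0.5495 0.1572] [121.1   8.8]
hB [0.5618 0.1034] [66.  11.2]
ub1 [ 0.6446 -0.0973] [-149.5  -15.5]
ub2 [ 0.5898 -0.1101] [-147.3   40.7]
tip1 [ 0.6217 -0.0126] [-61.8 -15.9]
tip2 [ 0.5687 -0.0288] [-63.3  39.6]
sock [ 0.5289 -0.0118] [-36.4  73.5]
plateA [0.5645 0.0628] [26.1 19.4]
plateB [0.4743 0.0395] [ 27.5 112.5]
stop [0.624  0.1094] [ 55.3 -50.4]
```

Emit:
{"op": "step_arm", "data": {
  "targets": "3.1 2.2 0 0;3.1 2.2 0 0;3.1 2.2 0 0;3.1 2.2 0 0;3.1 2.2 0 0;3.1 2.2 0 0;3.1 2.2 0 0;3.1 2.2 0 0;3.1 2.2 0 0;3.1 2.2 0 0;3.1 2.2 0 0;3.1 2.2 0 0"
}}

```text
time_s: 1.15
tcp_pos: [0.4547, 0.2484, 0.2225]
ee_rot: [[0.965, -0.263, -0.0], [-0.263, -0.965, 0.0], [-0.0, -0.0, -1.0]]
wrist_force: [-0.2, 0.2, 0.8]
gripper_width: 0.999
gripper_force: 0.0
```

Emit:
{"op": "step_arm", "data": {
  "targets": "3.1 2.2 0 0;3.1 2.2 0 0;3.1 2.2 0 0;3.1 2.2 0 0;0.4 -0.1 0 7;0 0 0 7;0 0 0 7;0 0 0 7;0 0 0 7;0 0 0 7;0 0 0 7;0 0 0 7"
}}

```text
time_s: 2.15
tcp_pos: [0.5543, 0.1324, 0.2222]
ee_rot: [[0.315, -0.949, -0.001], [-0.949, -0.315, -0.0], [-0.0, 0.001, -1.0]]
wrist_force: [1.5, 0.1, -0.5]
gripper_width: 0.999
gripper_force: 0.0
```

Emit:
{"op": "step_arm", "data": {
  "targets": "0 0 0 3.4;0 0 0 0;0 0 0 0"
}}

```text
time_s: 2.4
tcp_pos: [0.5544, 0.1324, 0.2223]
ee_rot: [[0.266, -0.964, -0.001], [-0.964, -0.266, -0.0], [0.0, 0.001, -1.0]]
wrist_force: [-0.3, -0.2, 0.6]
gripper_width: 0.999
gripper_force: 0.0
```

Run:
```python
from h import *
s=sense();print(s["time_s"],s["tcp_pos"],np.round(s["ee_rot"],3).tolist(),s["joints"],s["wrist_force"])
c=cap("wrist");cv2.imwrite("pics/w0.png",c["frame"]);print(c["eye"],c["R"][:,2])
```

```text
2.4 [0.5543517  0.13241809 0.22228815] [[0.266, -0.964, -0.001], [-0.964, -0.266, -0.0], [0.0, 0.001, -1.0]] [ 2.97142424e+01  1.67197671e+01 -7.47242467e+00 -5.77215046e-03
 -6.58396853e+01 -1.42989389e+01] [-0.34074436 -0.16850002  0.55420436]
[0.57642036 0.05315989 0.38489334] [-0.08034046  0.28628513 -0.95477025]
```

View pics/w0.png

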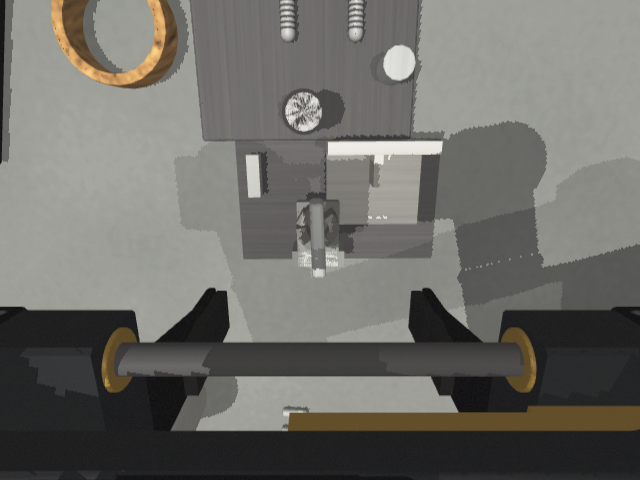

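The wrist view shows the post top at (304,110), handle top from about (316,198) to (319,276), plate top from (328,147) to (442,147), socket top at (399,62), and U-bolt tips at (289,36) and (355,36). The handle lies roughly along jig x.

Run:
```python
from h import *
c=cap("wrist")
th=np.radians(105.35);R=np.array([[np.cos(th),-np.sin(th)],[np.sin(th),np.cos(th)]]);t=np.array([.59005,.04275])
T=np.array(sense()["tcp_pos"]);print("tcp",((T[:2]-t)@R*1000).round(1))
for n,u,v,z in [("post",304,109,.086),("hA",316,198,.111),("hB",319,276,.111),("t1",289,41,.036),("t2",355,41,.036),("sock",399,62,.066),("plA",328,141,.08),("plB",442,141,.08),("plA2",328,154,.08),("plB2",442,154,.08),("deckL",203,139,.03),("deckR",411,138,.03)]:
    p=plane(c,u,v,z)[:2]; print(n,p.round(4),((p-t)@R*1000).round(1))
f=c["frame"][190:285,290:345]; 
for v in (200,215,230,245,260,270): print(v,c["frame"][v,300:336].mean(1).astype(int).tolist())
```

```text
tcp [95.9 10.6]
post [0.5906 0.0417] [-1.1 -0.3]
hA [0.5651 0.1   ] [61.8  8.9]
hB [0.5465 0.159 ] [123.7  11.2]
t1 [ 0.6187 -0.0084] [-56.9 -14.1]
t2 [ 0.5656 -0.0231] [-57.  41.]
sock [ 0.5294 -0.0117] [-36.5  73. ]
plA [0.5667 0.0593] [22.2 18.1]
plB [0.4803 0.0355] [ 22.  107.7]
plA2 [0.564  0.0689] [32.1 18.2]
plB2 [0.4768 0.0448] [ 32.  108.7]
deckL [0.6755 0.0891] [ 22.  -94.7]
deckR [0.4928 0.0377] [20.8 95.1]
200 [73, 74, 73, 74, 73, 73, 68, 67, 67, 68, 80, 89, 90, 91, 91, 91, 92, 90, 91, 90, 90, 90, 82, 70, 69, 69, 70, 72, 70, 70, 70, 69, 71, 70, 72, 71]
215 [92, 137, 139, 104, 102, 80, 79, 81, 81, 83, 102, 124, 132, 139, 140, 143, 142, 144, 143, 144, 139, 132, 126, 93, 67, 65, 65, 64, 67, 74, 93, 103, 104, 77, 66, 62]
230 [138, 103, 101, 101, 101, 80, 77, 61, 61, 62, 88, 122, 127, 134, 138, 140, 140, 142, 141, 142, 142, 135, 126, 121, 80, 64, 63, 62, 67, 90, 102, 90, 90, 79, 79, 79]
245 [162, 162, 163, 139, 127, 142, 141, 141, 141, 141, 141, 106, 121, 126, 135, 138, 139, 138, 138, 139, 140, 138, 130, 124, 107, 89, 79, 79, 85, 92, 96, 95, 96, 95, 95, 96]
260 [172, 187, 181, 188, 201, 202, 167, 165, 164, 210, 203, 183, 105, 106, 108, 110, 111, 125, 111, 110, 110, 108, 106, 104, 101, 124, 197, 199, 181, 199, 201, 174, 183, 208, 201, 201]
270 [140, 141, 140, 141, 141, 140, 141, 141, 140, 140, 140, 150, 140, 191, 197, 176, 213, 214, 212, 211, 209, 206, 199, 181, 163, 125, 150, 159, 159, 160, 159, 159, 160, 151, 152, 141]
```

Emit:
{"op": "step_arm", "data": {
  "targets": "0.1 -0.1 3.5 0;0 0 3.5 0;0 0 3.5 0;0 0 2.5 0;0 0 1.1 0;0 0 0 0;0 0 0 0",
  "claw": 5
}}

```text
time_s: 3.08
tcp_pos: [0.5565, 0.132, 0.0822]
ee_rot: [[0.265, -0.964, 0.001], [-0.964, -0.265, -0.0], [0.0, -0.001, -1.0]]
wrist_force: [-0.8, 0.2, 0.8]
gripper_width: 0.602
gripper_force: 0.0
```

Emit:
{"op": "step_arm", "data": {
  "targets": "0 0 0 0;0 0 0 0;0 0 0 0;0 0 0 0;0 0 0 0;0 0 0 0;0 0 0 0;0 0 0 0",
  "claw": 0
}}

```text
time_s: 3.75
tcp_pos: [0.5555, 0.1318, 0.0818]
ee_rot: [[0.264, -0.965, -0.0], [-0.965, -0.264, -0.0], [-0.0, 0.0, -1.0]]
wrist_force: [-1.1, 0.3, 2.4]
gripper_width: 0.121
gripper_force: 30.0
```

Emit:
{"op": "step_arm", "data": {
  "targets": "0 0 -0.5 0;0 0 -0.5 0;0 0 -0.5 0;0 0 -0.5 0;0 0 -0.45 0;0 0 0 0;0 0 0 0"
}}

```text
time_s: 4.33
tcp_pos: [0.5553, 0.1317, 0.1056]
ee_rot: [[0.264, -0.965, -0.001], [-0.965, -0.264, 0.0], [-0.0, 0.001, -1.0]]
wrist_force: [3.7, 0.7, -12.6]
gripper_width: 0.118
gripper_force: 30.0
```

Emit:
{"op": "step_arm", "data": {
  "targets": "0 0 0 -6;0 0 0 -6;0 0 0 -6;0 0 0 -6;0 0 0 -6;0 0 0 -6;0 0 0 -6;0 0 0 -6;0 0 0 -6;0 0 0 -5;0 0 0 0;0 0 0 0"
}}

```text
time_s: 5.33
tcp_pos: [0.5559, 0.1321, 0.1057]
ee_rot: [[0.962, -0.272, 0.0], [-0.272, -0.962, 0.0], [0.0, -0.001, -1.0]]
wrist_force: [3.5, 2.5, -12.2]
gripper_width: 0.125
gripper_force: 30.0
```

Emit:
{"op": "step_arm", "data": {
  "targets": "0 0 0 -1;0 0 0.3 0;0 0 0.3 0;0 0 0.1 0;0 0 0 0;0 0 0 0"
}}

```text
time_s: 5.83
tcp_pos: [0.5559, 0.1321, 0.0991]
ee_rot: [[0.967, -0.254, 0.0], [-0.254, -0.967, 0.0], [0.0, -0.001, -1.0]]
wrist_force: [3.1, 4.7, -9.7]
gripper_width: 0.125
gripper_force: 30.0
```

Emit:
{"op": "step_arm", "data": {
  "targets": "0 0 0.1 0;0 0 0.05 0;0 0 0 0;0 0 0 0"
}}

```text
time_s: 6.17
tcp_pos: [0.556, 0.1321, 0.0986]
ee_rot: [[0.967, -0.253, 0.001], [-0.253, -0.967, 0.0], [0.001, -0.001, -1.0]]
wrist_force: [-0.4, 4.9, -1.5]
gripper_width: 0.125
gripper_force: 30.0
```

Emit:
{"op": "step_arm", "data": {
  "targets": "0 0 0 0;0 0 0 0;0 0 0 0;0 0 0 0;0 0 0 0;0 0 0 0",
  "claw": 4
}}

```text
time_s: 6.67
tcp_pos: [0.5557, 0.1314, 0.0977]
ee_rot: [[0.967, -0.254, -0.0], [-0.254, -0.967, -0.0], [0.0, 0.0, -1.0]]
wrist_force: [-0.9, -0.2, -0.5]
gripper_width: 0.433
gripper_force: 0.0
```

Emit:
{"op": "step_arm", "data": {
  "targets": "0 0 -2 0;0 0 -3.5 0;0 0 -3.5 0;0 0 -3.5 0;0 0 0 0;0 0 0 0"
}}

```text
time_s: 7.17
tcp_pos: [0.5568, 0.1322, 0.2252]
ee_rot: [[0.967, -0.254, 0.005], [-0.254, -0.967, 0.003], [0.004, -0.004, -1.0]]
wrist_force: [0.1, -0.6, -0.6]
gripper_width: 0.459
gripper_force: 0.0
```

Run:
```python
from h import *
s=sense();print(s["time_s"],s["tcp_pos"],s["joints"],s["wrist_force"])
a=cap("wrist")["frame"][:320];b=cap("scene")["frame"][195:335,280:460]
cv2.imwrite("pics/w1.png",np.hstack([cv2.resize(a[40:320,150:450],(400,373)),cv2.resize(b,(400,311),interpolation=cv2.INTER_CUBIC)[:,:] if 0 else cv2.resize(b,(400,373),interpolation=cv2.INTER_CUBIC)]))
```

```text
7.1667 [0.55679678 0.13220647 0.22524369] [ 2.95803070e+01  1.66425126e+01 -7.15214763e+00  1.71117225e-02
 -6.58805594e+01  4.57268569e+01] [ 0.09741187 -0.64735132 -0.61627336]
```

View pics/w1.png

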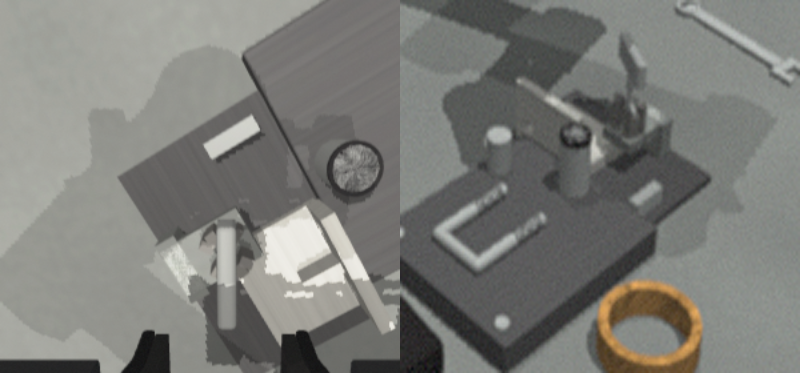

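The pin's handle now stands at 60° and looks raised. The fingers are clear of it. Next is the carriage.

Emit:
{"op": "step_arm", "data": {
  "targets": "0 0 0 6.7;0 0 0 6.7;0 0 0 6.7;0 0 0 6.7;0 0 0 6.7;0 0 0 6.7;0 0 0 6.7;0 0 0 6.7;0 0 0 6.4;1.7 3.4 0 0;1.7 3.4 0 0;1.7 3.4 0 0",
  "claw": 0
}}

```text
time_s: 8.27
tcp_pos: [0.4688, 0.0546, 0.22]
ee_rot: [[0.265, -0.964, -0.005], [-0.964, -0.265, -0.002], [0.001, 0.005, -1.0]]
wrist_force: [-0.6, -0.4, 0.7]
gripper_width: 0.006
gripper_force: 0.0
```

Emit:
{"op": "step_arm", "data": {
  "targets": "1.7 3.5 0 0;0 0 3.5 0;0 0 3.5 0;0 0 3.5 0;0 0 3.5 0;0 0 3.3 0;0 0 0 0;0 0 0 0"
}}

```text
time_s: 8.93
tcp_pos: [0.4398, 0.0291, 0.0478]
ee_rot: [[0.264, -0.964, -0.006], [-0.964, -0.264, -0.003], [0.001, 0.007, -1.0]]
wrist_force: [-0.1, 0.9, 0.3]
gripper_width: 0.002
gripper_force: 0.0
```

```bash
cat >> h.py <<'E'
th=np.radians(105.35);RJ=np.array([[np.cos(th),-np.sin(th)],[np.sin(th),np.cos(th)]]);tJ=np.array([.59005,.04275])
J=lambda p:((np.array(p)[:2]-tJ)@RJ*1000).round(1)
E
python3 - <<'E'
from h import *
s=sense();print(s["time_s"],s["tcp_pos"],J(s["tcp_pos"]),s["joints"],s["wrist_force"])
c=cap("wrist");cv2.imwrite("pics/w2.png",c["frame"])
E
```

```text
8.9333 [0.43982101 0.0290634  0.0478324 ] [ 26.6 148.5] [ 2.50470227e+01  1.75335476e+01 -3.73453027e+01  2.35503099e-02
 -3.55207928e+01 -9.73938116e+00] [-0.14863662  0.88559119  0.33130321]
```

View pics/w2.png

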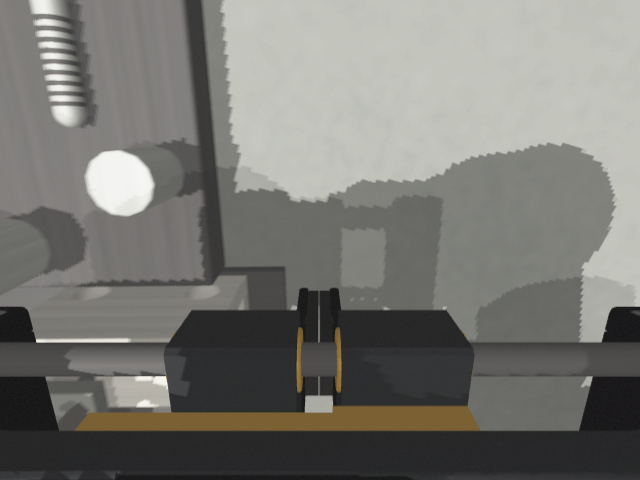

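The wrist view shows the closed fingers at about (320,340), to the right of the plate's end at about (240,290). The path for the push is clear.

Emit:
{"op": "step_arm", "data": {
  "targets": "0 -1 0 0;0 -1 0 0;0 -0.6 0 0;0 -0.6 0 0;0 -0.6 0 0;0 -0.6 0 0;0 -0.6 0 0;0 -0.6 0 0;0 -0.6 0 0;0 -0.6 0 0"
}}

```text
time_s: 9.82
tcp_pos: [0.5074, 0.048, 0.0496]
ee_rot: [[0.264, -0.965, -0.001], [-0.965, -0.264, -0.0], [0.0, 0.001, -1.0]]
wrist_force: [-4.3, -0.5, 4.3]
gripper_width: 0.004
gripper_force: 2.0
```

Emit:
{"op": "step_arm", "data": {
  "targets": "0 -0.6 0 0;0 -0.4 0 0;0 -0.4 0 0;0 0 0 0"
}}

```text
time_s: 10.15
tcp_pos: [0.5218, 0.052, 0.0494]
ee_rot: [[0.264, -0.964, 0.001], [-0.964, -0.264, 0.0], [-0.0, -0.001, -1.0]]
wrist_force: [-1.5, -0.3, 0.5]
gripper_width: 0.006
gripper_force: 0.4
```

Run:
```python
from h import *
s=sense();print(s["time_s"],s["tcp_pos"],J(s["tcp_pos"]),np.round(s["wrist_force"],1))
```

```text
10.15 [0.52184    0.05204221 0.04943697] [27.  63.3] [-1.5 -0.3  0.5]
```

Emit:
{"op": "step_arm", "data": {
  "targets": "0 -0.3 0 0;0 -0.3 0 0;0 -0.2 0 0;0 0 0 0"
}}

```text
time_s: 10.48
tcp_pos: [0.5287, 0.0539, 0.0494]
ee_rot: [[0.264, -0.964, 0.0], [-0.964, -0.264, 0.0], [-0.0, -0.0, -1.0]]
wrist_force: [-1.8, -0.8, 1.5]
gripper_width: 0.004
gripper_force: 1.1
```

Emit:
{"op": "step_arm", "data": {
  "targets": "0 -0.2 0 0;0 -0.2 0 0;0 0 0 0"
}}

```text
time_s: 10.73
tcp_pos: [0.5295, 0.054, 0.0492]
ee_rot: [[0.263, -0.965, -0.006], [-0.965, -0.263, -0.002], [0.0, 0.006, -1.0]]
wrist_force: [-9.2, -0.2, 6.0]
gripper_width: 0.002
gripper_force: 4.5
```

Emit:
{"op": "step_arm", "data": {
  "targets": "0 -0.2 0 0;0 0 0 0"
}}

```text
time_s: 10.9
tcp_pos: [0.5295, 0.054, 0.0491]
ee_rot: [[0.263, -0.965, -0.01], [-0.965, -0.263, -0.003], [0.0, 0.011, -1.0]]
wrist_force: [-12.0, -0.2, 9.6]
gripper_width: 0.007
gripper_force: 6.7
```

Emit:
{"op": "step_arm", "data": {
  "targets": "0 0.6 0 0;0 0.8 0 0;0 0 -3 0;0 0 -3.5 0;0 0 -3.5 0;0 0 -3.5 0;3.5 -1.2 -1.5 0;3.5 -1.2 0 0;3.5 -1.2 0 0;3.5 -1.2 0 0;1.5 -0.6 0 0;0 0 0 0",
  "claw": 8
}}

```text
time_s: 11.9
tcp_pos: [0.616, -0.0866, 0.1989]
ee_rot: [[0.26, -0.966, 0.003], [-0.966, -0.26, -0.001], [0.001, -0.002, -1.0]]
wrist_force: [0.6, 0.5, 0.5]
gripper_width: 0.836
gripper_force: 0.0
```

Emit:
{"op": "step_arm", "data": {
  "targets": "0 0 0 0;0 0 0 0"
}}

```text
time_s: 12.07
tcp_pos: [0.6136, -0.0832, 0.1994]
ee_rot: [[0.264, -0.964, 0.001], [-0.964, -0.264, 0.0], [-0.0, -0.001, -1.0]]
wrist_force: [0.2, -0.4, 0.6]
gripper_width: 0.905
gripper_force: 0.0
```

Run:
```python
from h import *
s=sense();print(s["time_s"],s["tcp_pos"],J(s["tcp_pos"]),s["joints"],np.round(s["wrist_force"],1),s["gripper_width"])
c=cap("wrist");cv2.imwrite("pics/w3.png",c["frame"])
```

```text
12.0667 [ 0.61360408 -0.08324886  0.19942925] [-127.7   10.6] [ 7.22538636e+00  2.23945747e+01 -2.41452252e+00 -7.72700995e-03
 -6.51571664e+01  8.09294553e+00] [ 0.2 -0.4  0.6] 0.9045233886565319
```

View pics/w3.png

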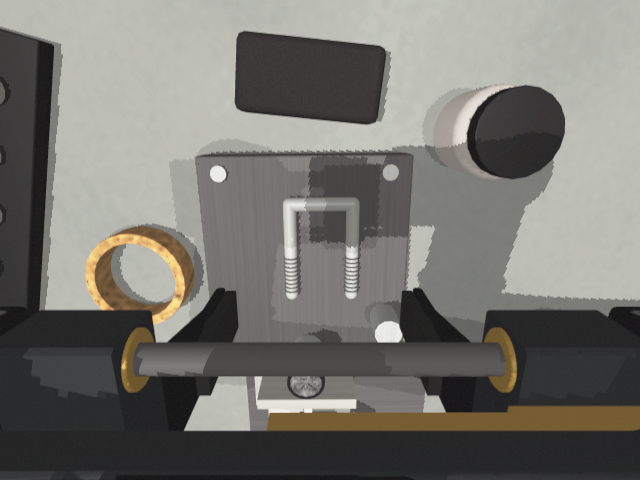

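The wrist view shows the U-bolt's closed end at row 203 (columns 284–358) and its tips at (292,297) and (351,297). The plate spans columns 257–356 and is centred behind the post at (306,382).

Run:
```python
from h import *
c=cap("wrist")
for n,u,v,z in [("b1",284,204,.036),("b2",358.5,204,.036),("t1",292,294,.036),("t2",351,294,.036),("post",306,382,.086),("plA",257,377,.08),("plB",356,375,.08),("sock",389,332,.066),("d1",197,154,.03),("d2",412,154,.03)]:
    print(n,J(plane(c,u,v,z)))
```

```text
b1 [-146.8  -19.8]
b2 [-146.9   46. ]
t1 [-60.1 -14.5]
t2 [-60.2  41.7]
post [ 0.7 -0.1]
plA [  0.1 -43.8]
plB [-2.1 44. ]
sock [-36.9  73.8]
d1 [-189.3  -94.4]
d2 [-189.5   91.5]
```

Emit:
{"op": "step_arm", "data": {
  "targets": "0 0.3 3.5 0;0 0 3.5 0;0 0 3.5 0;0 0 3.5 0;0 0 1.6 0;0 0 1 0;0 0 0 0;0 0 0 0"
}}

```text
time_s: 12.83
tcp_pos: [0.6116, -0.0837, 0.0345]
ee_rot: [[0.265, -0.964, 0.002], [-0.964, -0.265, -0.0], [0.001, -0.002, -1.0]]
wrist_force: [1.2, -0.1, 0.1]
gripper_width: 0.918
gripper_force: 0.0
```

Emit:
{"op": "step_arm", "data": {
  "targets": "0 0 0 0;0 0 0 0;0 0 0 0;0 0 0 0;0 0 0 0;0 0 0 0",
  "claw": 6
}}

```text
time_s: 13.33
tcp_pos: [0.6116, -0.0842, 0.0348]
ee_rot: [[0.264, -0.964, 0.002], [-0.964, -0.264, 0.0], [0.0, -0.002, -1.0]]
wrist_force: [-1.2, 1.0, 5.6]
gripper_width: 0.769
gripper_force: 30.0
```

Run:
```python
from h import *
s=sense();print(s["time_s"],s["tcp_pos"],J(s["tcp_pos"]),np.round(s["wrist_force"],1),s["gripper_width"]*87)
```

```text
13.3333 [ 0.6115774  -0.08420641  0.03475997] [-128.1   12.8] [-1.2  1.   5.6] 66.88641649180735
```

Emit:
{"op": "step_arm", "data": {
  "targets": "0 -0.4 0 0;0 -0.4 0 0;0 -0.5 0 0;0 0 0 0;0 0 0 0"
}}

```text
time_s: 13.75
tcp_pos: [0.6225, -0.0818, 0.0348]
ee_rot: [[0.264, -0.964, -0.002], [-0.964, -0.264, -0.001], [0.001, 0.002, -1.0]]
wrist_force: [-3.6, -1.8, 7.9]
gripper_width: 0.766
gripper_force: 30.0
```

Run:
```python
from h import *
s=sense();print(s["time_s"],s["tcp_pos"],J(s["tcp_pos"]),np.round(s["wrist_force"],1),s["gripper_width"]*87)
c=cap("wrist");cv2.imwrite("pics/w4.png",c["frame"])
```

```text
13.75 [ 0.6224953  -0.08176436  0.03479511] [-128.7    1.7] [-3.6 -1.8  7.9] 66.62137056044381
```

View pics/w4.png

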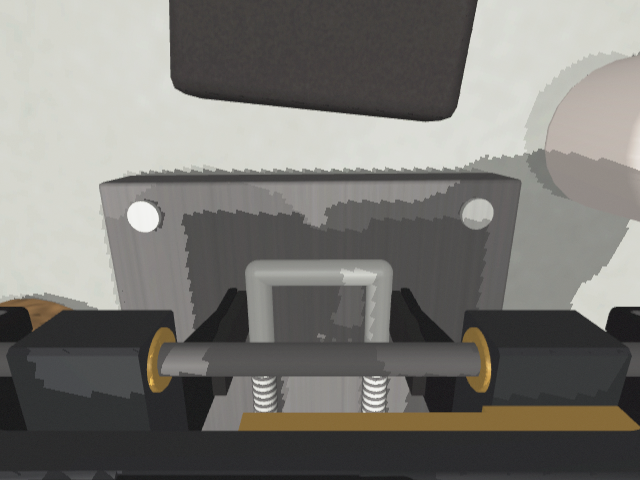

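The U-bolt is straight in the grip (closed end at row 270, columns 246–392), but the tips hold it right at its equator. I'll regrip slightly lower.

Emit:
{"op": "step_arm", "data": {
  "targets": "0 0 0 0;0 0 0 0;0 0 0 0;0 0 0.1 0;0 0 0.1 0;0 0 0 0;0 0 0 0",
  "claw": 7.7
}}

```text
time_s: 14.38
tcp_pos: [0.6232, -0.0809, 0.0312]
ee_rot: [[0.264, -0.964, -0.001], [-0.964, -0.264, -0.0], [-0.0, 0.001, -1.0]]
wrist_force: [-0.7, 0.9, -0.3]
gripper_width: 0.883
gripper_force: 0.0
```

Emit:
{"op": "step_arm", "data": {
  "targets": "0 0 0 0;0 0 0 0;0 0 0 0;0 0 0 0;0 0 0 0;0 0 0 0",
  "claw": 6
}}

```text
time_s: 14.88
tcp_pos: [0.6231, -0.081, 0.0315]
ee_rot: [[0.264, -0.964, -0.0], [-0.964, -0.264, -0.0], [-0.0, 0.0, -1.0]]
wrist_force: [0.1, -0.3, -0.7]
gripper_width: 0.77
gripper_force: 30.0
```

Run:
```python
from h import *
s=sense();print(s["time_s"],s["tcp_pos"],J(s["tcp_pos"]),np.round(s["wrist_force"],1),s["gripper_width"]*87)
```

```text
14.8833 [ 0.6231307  -0.08095007  0.03148732] [-128.     0.8] [ 0.1 -0.3 -0.7] 67.03165204373488
```

Emit:
{"op": "step_arm", "data": {
  "targets": "0 -0.1 0 0;-0.7 0 0 0;-0.7 0 0 0;-0.7 0 0 0;-0.7 0 0 0;-0.7 0 0 0;-0.7 0 0 0;-0.7 0 0 0;-0.7 0 0 0;-0.7 0 0 0;0 0 0 0;0 0 0 0"
}}

```text
time_s: 15.88
tcp_pos: [0.6075, -0.0193, 0.0315]
ee_rot: [[0.265, -0.964, -0.0], [-0.964, -0.265, 0.0], [-0.0, 0.0, -1.0]]
wrist_force: [1.1, 1.4, -1.7]
gripper_width: 0.769
gripper_force: 30.0
```

Run:
```python
from h import *
s=sense();print(s["time_s"],s["tcp_pos"],J(s["tcp_pos"]),np.round(s["wrist_force"],1),s["gripper_width"]*87)
c=cap("wrist");f=c["frame"];print(c["cx"],f[265:310:9,230:420:5].mean(2).astype(int).tolist()[0])
c=cap("scene");cv2.imwrite("pics/s5.png",np.hstack([cv2.resize(c["frame"][200:320,270:420],(450,360),interpolation=cv2.INTER_CUBIC),cv2.resize(f[:360],(350,360))]))
```

```text
15.8833 [ 0.60745141 -0.01927116  0.03148781] [-64.4  -0.4] [ 1.1  1.4 -1.7] 66.94487337402376
318.53571330054604 [87, 84, 86, 85, 138, 145, 145, 146, 145, 145, 145, 145, 145, 146, 145, 146, 146, 146, 146, 146, 146, 145, 145, 145, 146, 146, 145, 146, 146, 145, 147, 146, 119, 85, 83, 84, 82, 83]
```

View pics/s5.png

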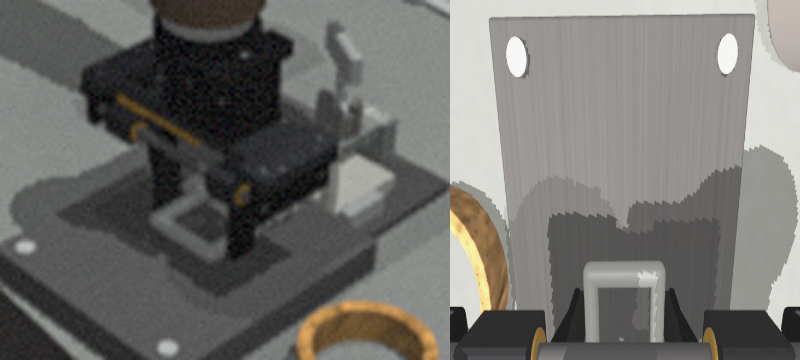

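The U-bolt is held straight and centred, and it is moving along the post line. The pin handle is still raised and turned.

Emit:
{"op": "step_arm", "data": {
  "targets": "-0.5 0 0 0;-0.5 0 0 0;-0.5 0 0 0;-0.5 0 0 0;-0.5 0 0 0;0 0 0 0;0 0 0 0"
}}

```text
time_s: 16.57
tcp_pos: [0.6009, 0.0047, 0.0315]
ee_rot: [[0.265, -0.964, -0.0], [-0.964, -0.265, 0.0], [-0.0, 0.0, -1.0]]
wrist_force: [0.4, -0.1, -1.2]
gripper_width: 0.766
gripper_force: 30.0
```

Emit:
{"op": "step_arm", "data": {
  "targets": "-0.5 0 0 0;-0.5 0 0 0;-0.5 0 0 0;0 0 0 0;0 0 0 0"
}}

```text
time_s: 16.98
tcp_pos: [0.597, 0.0191, 0.0316]
ee_rot: [[0.265, -0.964, 0.0], [-0.964, -0.265, 0.0], [-0.0, -0.0, -1.0]]
wrist_force: [0.3, 0.9, -1.6]
gripper_width: 0.767
gripper_force: 30.0
```

Run:
```python
from h import *
s=sense();print(s["time_s"],s["tcp_pos"],J(s["tcp_pos"]),np.round(s["wrist_force"],1),s["gripper_width"]*87)
c=cap("wrist");f=c["frame"];print(f[240:300:4,320].mean(1).astype(int).tolist(), J(plane(c,320,270,.036)))
```

```text
16.9833 [0.59699767 0.01912625 0.03156496] [-24.6  -0.4] [ 0.3  0.9 -1.6] 66.74159914439348
[83, 84, 83, 84, 83, 91, 141, 149, 169, 172, 153, 145, 86, 85, 83] [-46.3   0.2]
```

Emit:
{"op": "step_arm", "data": {
  "targets": "-0.5 0 0 0;-0.5 0 0 0;-0.5 0 0 0;-0.3 0 0 0;-0.2 0 0 0;-0.2 0 0 0;0 0 0 0;0 0 0 0"
}}

```text
time_s: 17.7
tcp_pos: [0.5912, 0.0401, 0.0316]
ee_rot: [[0.264, -0.964, 0.0], [-0.964, -0.264, 0.0], [-0.0, -0.0, -1.0]]
wrist_force: [0.9, 0.7, -2.1]
gripper_width: 0.773
gripper_force: 30.0
```

Run:
```python
from h import *
s=sense();print(s["time_s"],s["tcp_pos"],J(s["tcp_pos"]),np.round(s["wrist_force"],1),s["gripper_width"]*87)
c=cap("wrist");f=c["frame"];print(f[240:300:4,320].mean(1).astype(int).tolist(), J(plane(c,320,273,.036)))
```

```text
17.7 [0.5912479  0.040057   0.03155234] [-2.9 -0.4] [ 0.9  0.7 -2.1] 67.21862262206976
[82, 84, 83, 84, 84, 91, 141, 149, 169, 172, 155, 146, 127, 131, 129] [-23.1   0.3]
```

Nearly touching. I'll nudge it to contact, release and retreat.

Emit:
{"op": "step_arm", "data": {
  "targets": "-0.1 0 0 0;-0.1 0 0 0;-0.1 0 0 0;0 0 0 0"
}}

```text
time_s: 18.08
tcp_pos: [0.5907, 0.042, 0.0316]
ee_rot: [[0.264, -0.964, 0.0], [-0.964, -0.264, -0.001], [0.001, 0.0, -1.0]]
wrist_force: [1.2, -4.1, -1.6]
gripper_width: 0.769
gripper_force: 30.0
```

Emit:
{"op": "step_arm", "data": {
  "targets": "0 0 0 0;0 0 0 0;0 0 0 0;0 0 0 0",
  "claw": 7.7
}}

```text
time_s: 18.42
tcp_pos: [0.5908, 0.0432, 0.0319]
ee_rot: [[0.264, -0.964, 0.001], [-0.964, -0.264, 0.001], [-0.0, -0.001, -1.0]]
wrist_force: [-0.4, -0.3, 0.4]
gripper_width: 0.871
gripper_force: 0.0
```

Emit:
{"op": "step_arm", "data": {
  "targets": "0 0 -1 0;0 0 -2 0;0 0 -3 0;0 0 -3 0;0 0 -3 0;3.5 0 -2 0;3.5 0 0 0;3.5 0 0 0;0 0 0 0;0 0 0 0"
}}

```text
time_s: 19.25
tcp_pos: [0.6183, -0.06, 0.1722]
ee_rot: [[0.261, -0.965, 0.001], [-0.965, -0.261, 0.0], [-0.0, -0.001, -1.0]]
wrist_force: [-0.6, 0.4, 0.2]
gripper_width: 0.888
gripper_force: 0.0
```

Run:
```python
from h import *
s=sense();print(s["time_s"],J(s["tcp_pos"]),s["tcp_pos"],np.round(s["wrist_force"],1))
c=cap("wrist");d=cap("scene")["frame"]
cv2.imwrite("pics/s6.png",np.hstack([cv2.resize(c["frame"][100:420,170:470],(400,427)),cv2.resize(d[195:335,280:460],(400,427),interpolation=cv2.INTER_CUBIC)]))
```

```text
19.25 [-106.5   -0. ] [ 0.61826927 -0.05996452  0.17217414] [-0.6  0.4  0.2]
```

View pics/s6.png

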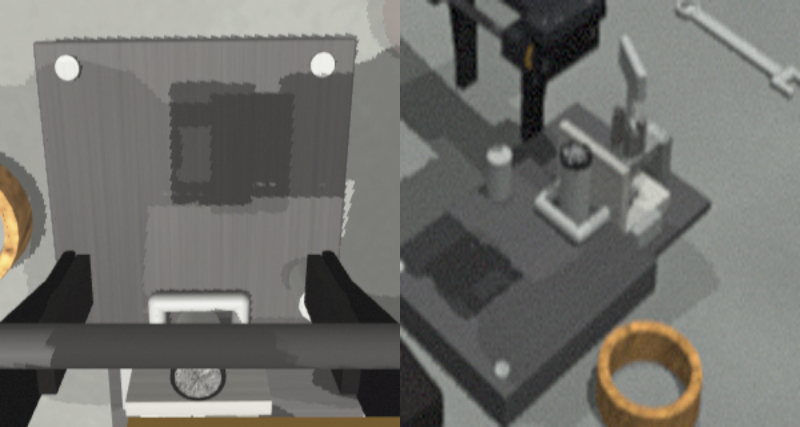

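The U-bolt wraps the post with both legs through the plate, and the closed end is against the post. The pin is still parked and the carriage is home.

```bash
python3 -c "
from station import r
print(r.finish_job())"
```

```text
the job is handed in; nothing more can be done
None
```

I handed the job in at about 19 s of the 64 s allowed; the station did not report a verdict. In the last views the pin is parked in its notch, the carriage is home, the U-bolt is through both holes up against the post, and none of the bystanders in view looks moved.

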